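Nest the blue mixing cup in its holder

ROBOT

A 6-joint arm with a two-finger parallel gripper is mounted at the origin on a cart in front of the work surface, level with it; the furniture and walls round the work are solid. World frame = base frame: x ahead of the robot, y to its left, z up, the work surface at z = 0. Lengths are in mm, angles in rad, forces in N, time in s.
With the tool pointing down it reaches from about 300 to 750 mm from the base axis. Payload 8.5 kg.
Tool frame: the origin (TCP) lies at the very end of the fingers, on their centre line; the grasp point (between the pads) lies 19 mm behind it; z points along the fingers, y is the line along which they close (so a half turn about z gives the same grasp; the last joint's range is limited). The gripper opens to 85 mm and grips with 20 to 120 N. Pads are 22 mm wide; open, the fingers measure 114 mm over their backs; the gripper's body (76 mm by 85 mm) begins 54 mm behind the grasp point. The pads swing forward as they close: fully open they stand 13 mm farther back than shut.
Start: joints at [1.032, 0.381, 1.297, -0, 1.464, -0.215], TCP at [174.985, 521.402, 231.322] pointing down, gripper open.
Joint ranges: [-3.11, 3.11], [-0.89, 2.33], [0.22, 2.48], [-1.42, 4.56], [0.17, 2.85], [-2.88, 2.88]. Speed limits (rad/s): [2.39, 2.39, 3.14, 3.14, 3.14, 3.14].

INTERFACE

Orientations are given as a unit quaternion [x, y, z, w].
In Python, from cell import env gives the robot as it stands. The module is installed in compiled form; this text tells all that it offers.
- The arm moves only by the shell command python3 -m pendant 'ROWS' [OPENING] [FORCE]. ROWS is a JSON object of lists of equal length, an entry for each row: "linear": the shift along the tool's x, y, z in m, a list of three; "roll": the turn about the tool's z in rad. A call has exactly 5 rows; each row is the pose to reach, as a shift and turn from the pose commanded when the call began, along the tool's axes at that moment; what a row does not reach only later rows make up. A row lasts 1/8 s, in which the tool goes at most 62.5 mm and 10.7 degrees, less where a joint would pass 70% of its speed; a pose out of reach is approached as far as the arm can. A call with a gripper value outside its range is refused whole. OPENING is the gripper command: -1 is fully open, 1 is shut, values between are in proportion, set as the call begins (- or left out, the last holds). The fingers move at their own pace and stop on an object; FORCE is the grip in N (left out, the last holds). Time passes only in rows, so rows that repeat a pose let the fingers close, or fill a call up. It gives the time, the measured TCP pose, the force, the opening and the grip force at its end, in the units of the state.
- env.get_obs(): the state, without advancing time (a new reading comes with each control period).
- env.camera(name): name is "scene" or "top" or "wrist"; returns a dict with "pixels" (400x640x3 uint8, blue, green, red), "fx", "fy", "cx", "cy" (pixels), "world_from_camera" (4x4, takes a point from camera to world coordinates); the wrist camera has in their place "hand_eye" (4x4, takes a point from camera to tool coordinates, whose origin is the TCP and whose axes are the flange's). Camera axes: x right, y up, looking along -z (the intrinsics and any distortion apply to the point x, -y, -z); pixel columns grow to the right and rows downward; lengths in mm; the calibration is good to about 2 mm. A picture is of the moment at which its call begins: read the wrist's pose just before it. There is no depth.
- env.close_job(): hands the job in; it is judged then, once.
The state is a dict: "clock": time; "joint_positions": joint angles; "joint_vel": joint speeds; "joint_torque": joint torques, N m; "tool_pos": TCP position; "tool_rot": TCP orientation; "contact_force": force on the tool from outside, world axes, zero at the start; "moment": the same for the moment, N m; "finger_gap": opening from 0.0 (shut) to 1.0 (fully open); "gripper_force": force on a finger pad.
Only numpy, scipy, OpenCV 4.12 (cv2) and the standard library are available. Lean on these libraries where they do the work, as an engineer would, in place of code of your own. Each camera call takes 0.05 s, during which the arm holds its last target. There are 200 camera calls.

TASK

Put the mixing cup with the blue band into the grey cup holder and push it gently down, upright, until the holder's rim stands at the blue band round the cup's middle; stop there and let go, because if the band goes right out of sight inside the holder the cup wedges. Leave the cup with the orange band standing where it is.

Things in the scene. Friction and masses are not known exactly. Their poses are not given: they have to be found in the camera images.
- cup_blue: Open tapered mixing cup standing mouth up: 105 mm tall, about 50 g, 3 mm walls. White cone, 32 mm across at the foot, 46 mm at 64 mm height; above that a straight white grip collar 50 mm across with a blue lip (grasp across the collar from above). A blue band runs round the cone from 44 to 60 mm above the foot. Origin: centre of the underside; z points up to the mouth.
- cup_orange: The same cup in every size, but with an orange band and lip; stands mouth up near the blue one and is to be left alone. Origin: centre of the underside; z up.
- holder: Fixed cup holder: dark round foot 90 mm across, on it a grey tube 58 to 64 mm across with a dark rim 67 mm across, 88 mm above the worktop; mouth 57 mm wide. Origin: centre of its underside, at worktop height; z up. Cup rightly nested: its foot 36 mm above this origin (52 mm below the rim), so that the rim is at mid-band.
- liner (a joint): Soft dark tapered liner in the holder; value = how far it has been pushed down, m, 0 to 0.038. At 0 its floor is 32 mm below the holder's rim; it is 36 mm wide there, 48 mm at its top, and centres a cup's foot, which rests on the floor. Pushed down it drags evenly with about 6 N (plus 20 N per m/s) and stays where left. At 0.038 it stops hard (wedged); mid-band is 0.020.
Not all that is in view belongs to the job. What is shaped like the cup_blue but purple is not meant.

How it is judged:
By the outcome, as a careful person would: the job done as asked, in the order asked, and still so for the second after the job is handed in, with the robot touching nothing.
It also fails if it takes over 32 s, if anything falls off the work surface, if the arm or the gripper's body presses on something with over 40 N, if the wrist force passes 120 N, or if a joint passes its speed limit or range.

## Working session

There is one attempt and no reset: what is moved stays moved. The work goes in short steps, Python scripts to look and compute and a shell command to move; the robot and the scene stay as the last step left them, time stands still between calls to the robot, and variables do not carry over. Pictures are saved under pics/ and viewed, at most 10 in all, crops included, and the job is handed in when it is done.

```bash
mkdir -p pics
cat > h.py <<'E'
import numpy as np, cv2
from cell import env
from scipy.spatial.transform import Rotation as R
def ray(c,u,v,T=None):
    d=np.array([(u-c["cx"])/c["fx"],-(v-c["cy"])/c["fy"],-1.])
    T=np.array(c["world_from_camera"]) if T is None else T
    return T[:3,3],T[:3,:3]@d
def onz(c,u,v,z,T=None):
    o,d=ray(c,u,v,T); return o+d*(z-o[2])/d[2]
def tool():
    s=env.get_obs();T=np.eye(4);T[:3,:3]=R.from_quat(s["tool_rot"]).as_matrix();T[:3,3]=s["tool_pos"];return T
E
python3 - <<'E'
from h import *
s=env.get_obs();print(s)
print(tool().round(3))
for n in("scene","top"):
    c=env.camera(n);cv2.imwrite(f"pics/{n}0.png",c["pixels"]);print(n,{k:v for k,v in c.items() if k!="pixels"})
T=tool();c=env.camera("wrist");cv2.imwrite("pics/w0.png",c["pixels"]);print({k:v for k,v in c.items() if k!="pixels"})
E
```

```text
{'clock': 0.0, 'joint_positions': array([ 1.03165725e+00,  3.81215456e-01,  1.29827670e+00,  1.40186727e-05,
        1.46363036e+00, -2.15282266e-01]), 'joint_vel': array([ 1.62052617e-04, -3.08667691e-05, -6.84368518e-04, -6.75556999e-04,
       -1.56870434e-03, -1.76109116e-03]), 'joint_torque': array([-1.44878018e-04, -4.48459125e+01, -2.31273329e+01, -2.61041250e-04,
        4.84629898e-03, -1.30899502e-05]), 'tool_pos': array([174.85325217, 521.14422779, 230.69596939]), 'tool_rot': array([ 1.61222382e-01,  9.86917807e-01, -7.08585072e-04, -2.88224169e-04]), 'contact_force': array([-0.02508656, -0.42506719,  0.42329921]), 'moment': array([-0.0209425 ,  0.0255186 , -0.02890234]), 'gripper_force': 0.0, 'finger_gap': 1.000260720135102}
[[-9.48000e-01  3.18000e-01 -1.00000e-03  1.74853e+02]
 [ 3.18000e-01  9.48000e-01 -1.00000e-03  5.21144e+02]
 [ 0.00000e+00 -1.00000e-03 -1.00000e+00  2.30696e+02]
 [ 0.00000e+00  0.00000e+00  0.00000e+00  1.00000e+00]]
scene {'fx': 430.7573904219334, 'fy': 430.7573904219334, 'cx': 315.8027437543773, 'cy': 206.85621261070227, 'world_from_camera': arr
[... 563 characters left out ...]
99874918e-01, -6.42869410e-03,  1.44506212e-02,
        -5.97989617e+00],
       [ 1.32588366e-02,  1.57417444e-01,  9.87443138e-01,
         9.13144935e+02],
       [ 0.00000000e+00,  0.00000000e+00,  0.00000000e+00,
         1.00000000e+00]])}
{'fx': 284.8875476901731, 'fy': 284.8875476901731, 'cx': 322.1853848789387, 'cy': 197.7762374245463, 'hand_eye': array([[ 1.29136423e-03,  9.57216540e-01,  2.89369709e-01,
         7.42162497e+01],
       [ 9.99999094e-01, -1.12583592e-03, -7.38481919e-04,
         6.17384190e-01],
       [-3.81104295e-04,  2.89370400e-01, -9.57217126e-01,
        -1.42544113e+02],
       [ 0.00000000e+00,  0.00000000e+00,  0.00000000e+00,
         1.00000000e+00]])}
```

View pics/scene0.png

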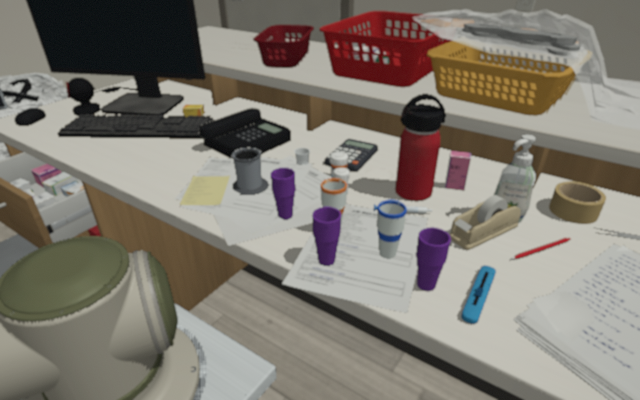

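View pics/top0.png

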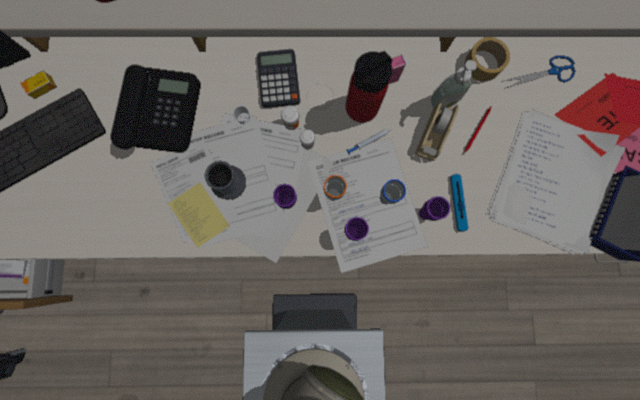

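Scene candidates: blue-banded cup (390,230), orange cup (333,200, leave), purple ones at (284,193), (326,236) and (431,258); blue items include the pen/knife (478,293). Holder: (247,170). The same in top: blue (394,190), orange (335,187), holder (221,175). By its blue lip and band I choose the cup at scene (390,230). A close crop will check that.

Run:
```python
from h import *
cs={}
for n in("scene","top"):
    c=cs[n]=env.camera(n); 
a=cs["scene"]["pixels"][130:310,210:470]; b=cs["top"]["pixels"][130:260,190:470]
a=cv2.resize(a,None,fx=2.1,fy=2.1); b=cv2.resize(b,(a.shape[1],int(130*a.shape[1]/280)))
cv2.imwrite("pics/crop1.png",np.vstack([a,b])[:600])
hs=cv2.cvtColor(cs["top"]["pixels"],cv2.COLOR_BGR2HSV)
def blob(n,lo,hi,box):
    h=cv2.cvtColor(cs[n]["pixels"],cv2.COLOR_BGR2HSV);m=cv2.inRange(h,lo,hi)
    u0,v0,u1,v1=box;k=np.zeros_like(m);k[v0:v1,u0:u1]=m[v0:v1,u0:u1]
    v,u=np.nonzero(k);r=cv2.minAreaRect(np.c_[u,v].astype(np.float32));
    return len(u),r,(u.min(),u.max(),v.min(),v.max())
for nm,lo,hi,bt,bs in(("blue",(98,90,50),(118,255,255),(375,172,415,212),(370,195,412,222)),("orange",(3,90,60),(20,255,255),(318,172,352,205),(316,174,352,193))):
    for n,b in(("top",bt),("scene",bs)):
        k,r,e=blob(n,lo,hi,b);c=cs[n]
        print(nm,n,k,r,e,"lip centre@105:",onz(c,(e[0]+e[1])/2,(e[2]+e[3])/2,105).round(1))
# purple lips top view, holder rim
for n,b in(("p1",(270,178,302,212)),("p2",(340,212,375,245)),("p3",(415,192,455,225))):
    k,r,e=blob("top",(125,80,30),(150,255,255),b);print(n,e,onz(cs["top"],(e[0]+e[1])/2,(e[2]+e[3])/2,90).round(0))
print("holder",onz(cs["top"],219,173,88),onz(cs["scene"],247,156,88))
```

```text
blue top 148 ((393.75006103515625, 190.75001525878906), (21.920310974121094, 22.62741470336914), 45.0) (np.int64(382), np.int64(405), np.int64(179), np.int64(201)) lip centre@105: [ 456.6 -175.1  105. ]
blue scene 209 ((390.5, 209.0), (18.0, 31.0), 90.0) (np.int64(375), np.int64(406), np.int64(200), np.int64(218)) lip centre@105: [ 446.9 -178.7  105. ]
orange top 142 ((335.0, 186.0), (22.0, 22.0), 90.0) (np.int64(324), np.int64(346), np.int64(175), np.int64(197)) lip centre@105: [466.1 -49.  105. ]
orange scene 152 ((333.5, 185.0), (14.0, 25.0), 90.0) (np.int64(321), np.int64(346), np.int64(178), np.int64(192)) lip centre@105: [461.3 -52.5 105. ]
p1 (np.int64(274), np.int64(295), np.int64(184), np.int64(207)) [449.  61.  90.]
p2 (np.int64(345), np.int64(368), np.int64(217), np.int64(239)) [376. -95.  90.]
p3 (np.int64(419), np.int64(449), np.int64(197), np.int64(219)) [ 419. -265.   90.]
holder [500.20710502 205.43547812  88.        ] [486.36950293 192.75814859  88.        ]
```

View pics/crop1.png

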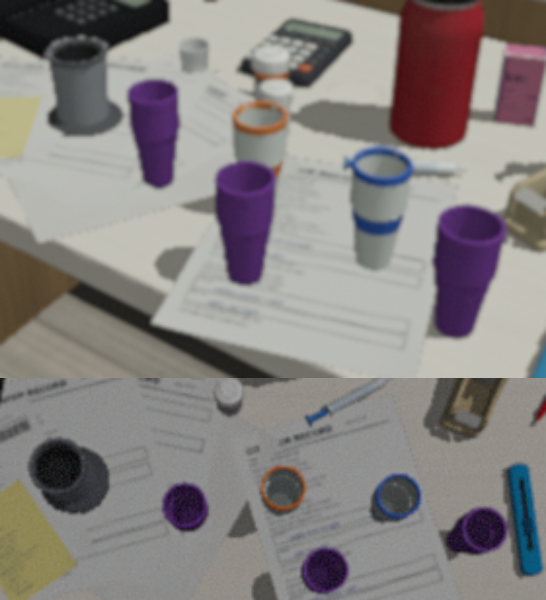

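The crop confirms it: the blue-lipped, blue-banded white cup is at scene (390,209). The orange cup is farther left, behind a purple one, and the holder has its dark mouth at scene (247,156). I'm moving toward the blue cup with the fingers turning to close along world x, away from its neighbours.

```bash
python3 -m pendant '{"linear":[[-0.026,-0.030,0],[-0.062,-0.072,0],[-0.097,-0.114,0],[-0.133,-0.156,0],[-0.169,-0.198,0]],"roll":[0.1,0.25,0.4,0.55,0.7]}' -1
python3 - <<'E'
from h import *
T=tool();print(T.round(3), (T[:3,:3].T@(np.array([455,-177,231])-T[:3,3])).round(0))
E
```

```text
clock: 0.88
tool_pos: [272.5, 278.4, 231.4]
tool_rot: [0.492, 0.871, 0.0, 0.0]
contact_force: [0.9, -0.1, 0.8]
finger_gap: 1.0
gripper_force: 0.0
[[-5.16000e-01  8.56000e-01  0.00000e+00  2.72489e+02]
 [ 8.56000e-01  5.16000e-01  0.00000e+00  2.78355e+02]
 [-0.00000e+00  1.00000e-03 -1.00000e+00  2.31411e+02]
 [ 0.00000e+00  0.00000e+00  0.00000e+00  1.00000e+00]] [-484.  -79.    0.]
```

```bash
python3 -m pendant '{"linear":[[-0.054,-0.009,0],[-0.109,-0.018,0],[-0.164,-0.027,0],[-0.219,-0.036,0],[-0.274,-0.045,0]],"roll":[0.11,0.22,0.33,0.44,0.542]}'
python3 - <<'E'
from h import *
T=tool();print(T.round(3), (T[:3,:3].T@(np.array([455,-177,231])-T[:3,3])).round(0))
E
```

```text
clock: 1.5
tool_pos: [376.6, 20.6, 231.5]
tool_rot: [0.707, 0.708, 0.0, 0.0]
contact_force: [0.7, 0.5, -0.6]
finger_gap: 0.999
gripper_force: 0.0
[[-1.00000e-03  1.00000e+00  1.00000e-03  3.76635e+02]
 [ 1.00000e+00  1.00000e-03 -0.00000e+00  2.06390e+01]
 [-0.00000e+00  1.00000e-03 -1.00000e+00  2.31513e+02]
 [ 0.00000e+00  0.00000e+00  0.00000e+00  1.00000e+00]] [-198.   78.    1.]
```

```bash
python3 -m pendant '{"linear":[[-0.055,0.022,0],[-0.110,0.044,0],[-0.160,0.063,0],[-0.190,0.075,0],[-0.197,0.078,0]],"roll":[0,0,0,0,0]}'
python3 -m pendant '{"linear":[[0,0,0],[0,0,0],[0,0,0],[0,0,0],[0,0,0]],"roll":[0,0,0,0,0]}'
python3 - <<'E'
from h import *
T=tool();c=env.camera("wrist");p=c["pixels"];W=T@np.array(c["hand_eye"])
cv2.imwrite("pics/w1.png",p)
m=cv2.inRange(cv2.cvtColor(p,cv2.COLOR_BGR2HSV),(98,110,50),(118,255,255))
for q in cv2.findContours(m,cv2.RETR_EXTERNAL,cv2.CHAIN_APPROX_NONE)[0]:
    if len(q)>40:
        e=cv2.fitEllipse(q);print(e,cv2.boundingRect(q),onz(c,*e[0],105,W).round(1))
print(T[:3,3])
E
```

```text
clock: 2.12
tool_pos: [455.5, -175.5, 230.8]
tool_rot: [0.706, 0.708, -0.0, -0.0]
contact_force: [-0.2, 0.6, 0.2]
finger_gap: 0.999
gripper_force: 0.0
clock: 2.75
tool_pos: [455.2, -173.9, 231.4]
tool_rot: [0.705, 0.709, 0.0, 0.0]
contact_force: [0.5, -0.1, 0.4]
finger_gap: 1.0
gripper_force: 0.0
((318.1878356933594, 288.5418701171875), (17.267610549926758, 99.56893920898438), 85.25379943847656) (268, 278, 94, 22) [ 451.5 -284.1  105. ]
((324.45306396484375, 191.98367309570312), (48.90590286254883, 49.322757720947266), 73.8397445678711) (300, 168, 50, 49) [ 457.4 -174.7  105. ]
((421.70111083984375, 109.25114440917969), (9.273216247558594, 28.00176429748535), 157.4163055419922) (413, 98, 17, 26) [544.4 -96.7 105. ]
[ 455.24243477 -173.90830562  231.41488027]
```

View pics/w1.png

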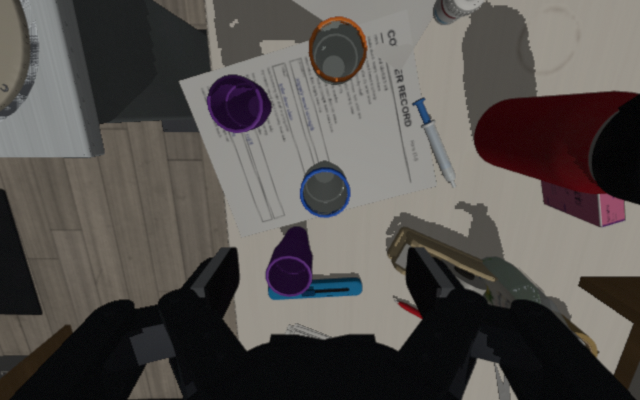

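The wrist view shows the blue lip at (325,192), directly beneath the TCP, with p3 at (290,272) and the orange cup at (338,50), both clear of the fingers. The cup is at (457,-175), which agrees with the top view.

```bash
python3 -m pendant '{"linear":[[-0.001,0.002,0.04],[-0.001,0.002,0.09],[-0.001,0.002,0.135],[-0.001,0.002,0.158],[-0.001,0.002,0.165]],"roll":[0,0,0,0,0]}'
python3 -m pendant '{"linear":[[0,0,0],[0,0,0],[0,0,0],[0,0,0],[0,0,0]],"roll":[0,0,0,0,0]}' 1 40
python3 -m pendant '{"linear":[[0,0,0],[0,0,0],[0,0,0],[0,0,0],[0,0,0]],"roll":[0,0,0,0,0]}'
```

```text
clock: 3.42
tool_pos: [456.9, -174.9, 65.3]
tool_rot: [0.705, 0.709, -0.0, -0.001]
contact_force: [0.4, -0.2, -0.2]
finger_gap: 0.997
gripper_force: 0.0
clock: 4.05
tool_pos: [457.8, -175.5, 67.5]
tool_rot: [0.705, 0.709, 0.0, 0.001]
contact_force: [-0.8, -0.2, 6.3]
finger_gap: 0.566
gripper_force: 41.7
clock: 4.68
tool_pos: [457.8, -175.5, 67.5]
tool_rot: [0.705, 0.709, 0.0, 0.001]
contact_force: [-0.8, 0.7, 6.5]
finger_gap: 0.567
gripper_force: 41.7
```

```bash
python3 -m pendant '{"linear":[[0,0,0.0],[0,0,-0.03],[0,0,-0.08],[0,0,-0.13],[0,0,-0.155]],"roll":[0,0,0,0,0]}'
python3 -m pendant '{"linear":[[0.03,0.004,0],[0.08,0.011,0],[0.135,0.018,0],[0.19,0.026,0],[0.24,0.032,0]],"roll":[0,0,0,0,0]}'
python3 -m pendant '{"linear":[[0.03,0.004,0],[0.04,0.005,0],[0.04,0.005,0],[0.04,0.005,0],[0.04,0.005,0]],"roll":[0,0,0,0,0]}'
python3 - <<'E'
from h import *
T=tool();c=env.camera("wrist");p=c["pixels"];W=T@np.array(c["hand_eye"])
cv2.imwrite("pics/w2.png",p);print(T[:3,3])
E
```

```text
clock: 5.3
tool_pos: [457.6, -175.3, 224.4]
tool_rot: [0.705, 0.709, 0.0, 0.002]
contact_force: [-0.7, -0.3, -0.1]
finger_gap: 0.564
gripper_force: 41.5
clock: 5.92
tool_pos: [488.0, 67.0, 221.8]
tool_rot: [0.705, 0.709, 0.0, 0.0]
contact_force: [0.9, 0.4, -1.0]
finger_gap: 0.566
gripper_force: 41.5
clock: 6.55
tool_pos: [492.9, 104.1, 221.4]
tool_rot: [0.706, 0.708, -0.0, 0.0]
contact_force: [0.1, 0.8, -0.2]
finger_gap: 0.564
gripper_force: 41.5
[492.91258656 104.14219807 221.36653019]
```

View pics/w2.png

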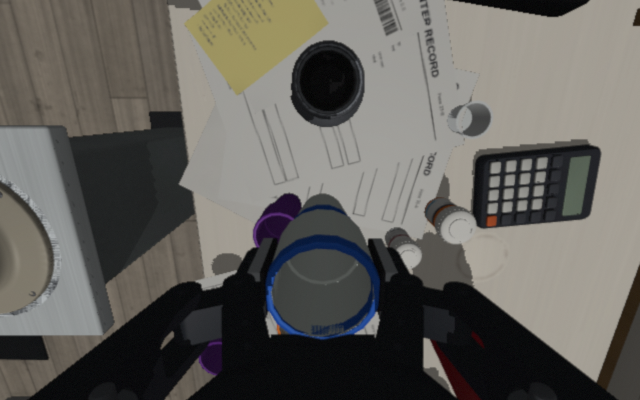

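The cup hangs upright between the fingers, with its lip at (322,287). The holder's dark mouth is at about (328,79). I'll measure its centre now.

Run:
```python
from h import *
T=tool();c=env.camera("wrist");p=c["pixels"];W=T@np.array(c["hand_eye"])
g=cv2.cvtColor(p,cv2.COLOR_BGR2GRAY)
print(T[:3,3]);k=g[30:135,280:376]
print(g[80,286:372:2]);print(g[34:134:2,328])
for t in(20,30,40,50,60,75,90):
    m=(k<t).astype(np.uint8)*255
    q=max(cv2.findContours(m,cv2.RETR_EXTERNAL,cv2.CHAIN_APPROX_NONE)[0],key=cv2.contourArea,default=None)
    if q is not None and len(q)>20:
        e=cv2.fitEllipse(cv2.convexHull(q));u,v=e[0][0]+280,e[0][1]+30;print(t,(round(u,1),round(v,1)),np.round(e[1],1),onz(c,u,v,88,W).round(1))
cv2.imwrite("pics/hold.png",cv2.convertScaleAbs(cv2.resize(p[30:135,280:376],None,fx=5,fy=5,interpolation=cv2.INTER_CUBIC),alpha=2))
```

```text
[492.93831444 104.28625642 221.38739283]
[155 156 153  51  29  33  34  13   7   3   5   5   7   8   9   8  11  10
   9   7   9   8  18  11   7   9   6   7  19  11   5   5   8  10  10  24
  34  69  72 104 156 156 156]
[155 154 154  96  32  36  22  36  24   8   3  11  12   8   6   7  10   8
   7   7   8   9  11   8  10   9   6   8   8   9   7   5   8  10  10   6
   8   6  13  37  38  38  26  57  61  57  68 156 158 158]
20 (327.3, 80.3) [55.2 60.3] [497.  205.8  88. ]
30 (327.6, 80.3) [57.2 61.6] [497.2 205.9  88. ]
40 (324.5, 81.1) [66.7 82.8] [494.4 205.2  88. ]
50 (324.4, 80.8) [67.3 83.1] [494.3 205.4  88. ]
60 (326.9, 83.5) [73.8 85.4] [496.6 203.2  88. ]
75 (327.0, 83.8) [74.3 86.4] [496.7 202.9  88. ]
90 (327.0, 83.7) [74.7 86.7] [496.7 203.   88. ]
```

View pics/hold.png

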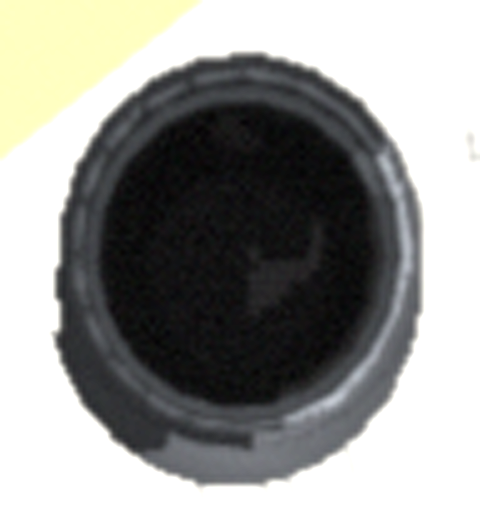

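The crop shows the rim spanning u 294–363 with the mouth centred at about (328,80), so the holder is at roughly (498,206). That agrees with the top view (500,205).

```bash
python3 -m pendant '{"linear":[[0.03,0.002,0],[0.07,0.004,0],[0.094,0.005,0],[0.101,0.005,0],[0.101,0.005,0]],"roll":[0,0,0,0,0]}'
python3 -m pendant '{"linear":[[0,0,0.02],[0,0,0.05],[0,0,0.075],[0,0,0.085],[0,0,0.088]],"roll":[0,0,0,0,0]}'
python3 - <<'E'
from h import *
for n in("scene","top"):
    c=env.camera(n)["pixels"]; cv2.imwrite(f"pics/{n}1.png",c)
s=cv2.imread("pics/scene1.png")[100:220,180:320];t=cv2.imread("pics/top1.png")[120:240,150:290]
cv2.imwrite("pics/c3.png",cv2.resize(np.hstack([s,t]),(784,336),interpolation=cv2.INTER_CUBIC))
print(env.get_obs()["contact_force"],env.get_obs()["tool_pos"])
E
```

```text
clock: 7.28
tool_pos: [497.4, 205.7, 221.3]
tool_rot: [0.705, 0.709, -0.0, 0.0]
contact_force: [-0.2, 0.5, -0.5]
finger_gap: 0.567
gripper_force: 41.5
clock: 7.9
tool_pos: [497.6, 205.5, 133.4]
tool_rot: [0.706, 0.709, -0.0, 0.0]
contact_force: [1.1, -0.7, -0.2]
finger_gap: 0.569
gripper_force: 41.5
[ 0.60989168  0.72620169 -0.24660869] [497.72686872 205.85142685 133.88750294]
```

View pics/c3.png

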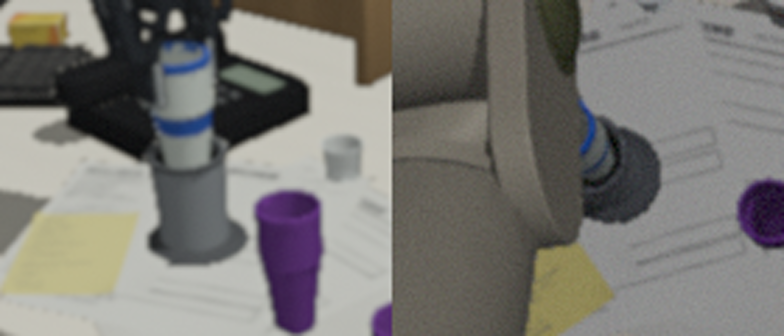

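The cup is inside the mouth and centred (scene crop (185,150)), with the band above the rim and no contact force. I'm lowering it slowly to find the floor.

```bash
python3 -m pendant '{"linear":[[0,0,0.002],[0,0,0.004],[0,0,0.006],[0,0,0.0065],[0,0,0.0065]],"roll":[0,0,0,0,0]}'
python3 -m pendant '{"linear":[[0,0,0.001],[0,0,0.002],[0,0,0.003],[0,0,0.004],[0,0,0.005]],"roll":[0,0,0,0,0]}'
python3 -m pendant '{"linear":[[0,0,0.001],[0,0,0.002],[0,0,0.003],[0,0,0.004],[0,0,0.005]],"roll":[0,0,0,0,0]}'
```

```text
clock: 8.62
tool_pos: [497.4, 206.1, 126.8]
tool_rot: [0.705, 0.709, -0.0, -0.0]
contact_force: [1.0, -0.3, 0.2]
finger_gap: 0.566
gripper_force: 41.5
clock: 9.25
tool_pos: [497.4, 206.1, 122.3]
tool_rot: [0.705, 0.709, 0.0, 0.0]
contact_force: [-1.4, -0.8, 6.3]
finger_gap: 0.562
gripper_force: 42.1
clock: 9.88
tool_pos: [497.4, 206.1, 117.3]
tool_rot: [0.705, 0.709, 0.0, 0.0]
contact_force: [-1.9, -0.2, 5.1]
finger_gap: 0.569
gripper_force: 42.1
```

Contact came at TCP z of about 123.5, as predicted, so the target is TCP 103.5.

```bash
python3 -m pendant '{"linear":[[0,0,0.002],[0,0,0.004],[0,0,0.006],[0,0,0.008],[0,0,0.0095]],"roll":[0,0,0,0,0]}'
python3 -m pendant '{"linear":[[0,0,0.001],[0,0,0.002],[0,0,0.003],[0,0,0.004],[0,0,0.004]],"roll":[0,0,0,0,0]}'
python3 - <<'E'
from h import *
c=env.camera("scene")["pixels"]
cv2.imwrite("pics/c4.png",cv2.resize(c[100:220,180:320],(700,600),interpolation=cv2.INTER_CUBIC))
E
```

```text
clock: 10.5
tool_pos: [497.4, 206.1, 107.8]
tool_rot: [0.705, 0.709, 0.0, 0.0]
contact_force: [-1.1, 0.4, 6.5]
finger_gap: 0.567
gripper_force: 42.1
clock: 11.12
tool_pos: [497.4, 206.1, 103.7]
tool_rot: [0.705, 0.709, 0.0, 0.0]
contact_force: [-0.9, -0.4, 5.0]
finger_gap: 0.569
gripper_force: 42.1
```

View pics/c4.png

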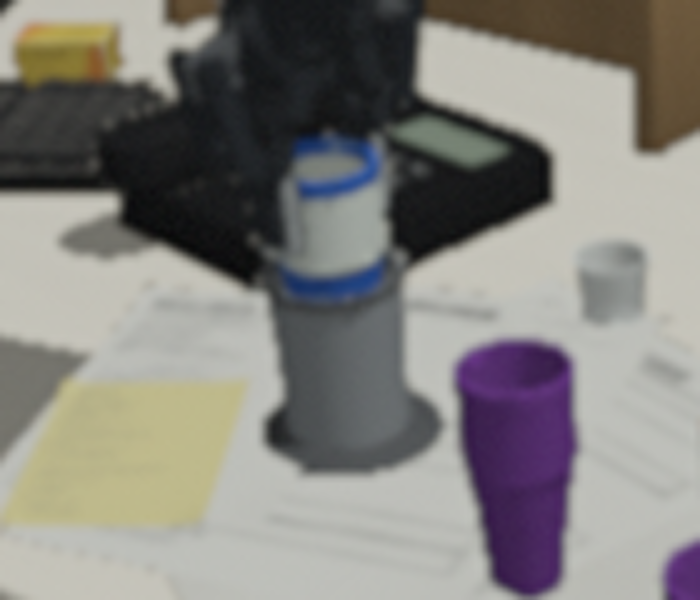

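The rim cuts the blue band at crop (335,285), so the lower part is hidden and the upper part shows. That's the right depth, so I'm releasing and lifting clear.

```bash
python3 -m pendant '{"linear":[[0,0,0],[0,0,0],[0,0,0],[0,0,0],[0,0,0]],"roll":[0,0,0,0,0]}' -1
python3 -m pendant '{"linear":[[0,0,0],[0,0,-0.01],[0,0,-0.03],[0,0,-0.06],[0,0,-0.10]],"roll":[0,0,0,0,0]}'
python3 -m pendant '{"linear":[[0,0,-0.03],[0,0,-0.05],[0,0,-0.06],[0,0,-0.06],[0,0,-0.06]],"roll":[0,0,0,0,0]}'
python3 - <<'E'
from h import *
s=env.camera("scene")["pixels"][100:280,180:420]
cv2.imwrite("pics/c5.png",cv2.resize(s,(800,600),interpolation=cv2.INTER_CUBIC))
E
```

```text
clock: 11.8
tool_pos: [497.4, 206.1, 103.3]
tool_rot: [0.705, 0.709, -0.0, -0.0]
contact_force: [-0.3, -0.4, -0.5]
finger_gap: 1.003
gripper_force: 0.0
clock: 12.42
tool_pos: [497.0, 206.0, 204.5]
tool_rot: [0.705, 0.709, -0.0, -0.0]
contact_force: [1.3, 0.3, -0.3]
finger_gap: 0.999
gripper_force: 0.0
clock: 13.05
tool_pos: [497.1, 206.0, 262.5]
tool_rot: [0.705, 0.709, -0.001, -0.0]
contact_force: [-0.6, -0.4, 0.5]
finger_gap: 1.001
gripper_force: 0.0
```

View pics/c5.png

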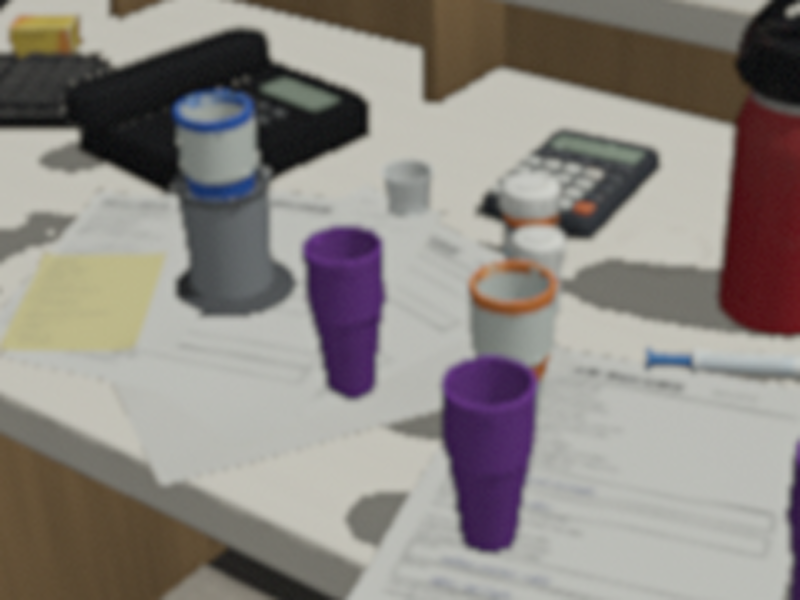

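The cup stands upright in the holder with the rim at the band (crop (220,185)). The orange cup hasn't moved (515,320), and the gripper is clear.

```bash
python3 -c "
from cell import env
print(env.close_job())"
```

```text
the job is handed in; nothing more can be done
None
```

The blue-banded cup is in the grey holder, upright, with the rim at mid-band, and the gripper has let go and is clear; the orange cup was left where it stood, and the job was handed in at about 13 s (no verdict was shown).

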